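# Slide the test block under the dock's spring flap

### The job

Put the steel test block that lies in front of the dock's mouth away under the dock's spring-closed dust flap, using fingertips only: push the block along the mat into the mouth, then press the pedal beside the lane down with one fingertip to hold the flap open while the other fingertip pushes the block in under it, past the flap's down-turned ear. Then let the flap spring fully shut behind the block. Push gently; do not pinch, lift or tip the block, and leave the things lying round it where they are.

Things in the scene. Friction and masses are not known exactly. Their poses are not given: they have to be found in the camera images.
- dock: Fixed aluminium dock, a straight lane without a floor. Origin on the top of the black work mat (z = 5 mm, 400x620 mm, under dock, block and most things), on the lane's centre line, below the flap's ear. Dock +x runs along the lane into the pocket (away from the robot), +y left, +z up. Side walls 14 mm high, inner faces at y = +-38 mm (slippery strips), x = -40 to 84; back wall's inner face at x = 76 mm. A screw flange 4 mm high outside the left wall reaches y = 60 mm.
- dock_mouth (a point): Middle of the lane's mouth on the mat, at dock x = -64, y = 0 mm. From the walls' ends (x = -40, y = +-38 mm) the mouth flares out to about y = +-53 mm here, 13 mm high.
- cover (a joint): Angle of the steel dust flap: 0 shut, 0.42 rad fully open (stop). Its axis is parallel to dock x at dock y = -44, z = 20 mm. A spring shuts it; 4 to 7 N down on the pedal hold it fully open. Shut, its level plate (z 18 to 22 mm) covers the lane from x = 24 to 82 mm; nearer than that only a strip along its free left edge remains (see cover_ear).
- cover_ear (a point): Lower edge, middle, of the flap's ear: a tab at the near end of the flap's left strip, x = -2 to 2, y = 18 to 37 mm in the dock's frame when shut, hanging to 3.5 mm above the mat, so it bars the lane. From 0.25 rad on it clears the block. Fully open, a vertical finger at dock y from -20 to 4 mm passes beside the strip and ear as far as x = 20 mm; the flap's free edge is then 56 mm high.
- cover_pedal (a point): Middle of the top face of the flap's pedal: a ribbed plate right of the lane, dock x = -105 to 30 mm, 44 mm wide, 3 mm thick. Shut, it slopes up away from the lane, its top from about z = 13 mm at y = -67 to z = 31 mm at y = -107 mm. Pressed fully down it lies flat, top 4 mm above the mat, y = -62 to -106 mm; a fingertip can slide along it.
- block_a: The block to put away: plain steel disc (test block) 64 mm across, 12 mm high, 0.2 to 0.4 kg, lying flat in front of the dock's mouth. Origin: centre of its underside.
- ring3: bystander: small steel bearing ring, 62 mm across, 12 mm high, left of the dock; origin: centre of its underside
- block_c: bystander: steel test block, plain disc 60 mm across and only 10 mm high, left of the dock; origin: centre of its underside
- ring1: bystander: steel bearing ring, 80 mm across, 16 mm high, on the left; origin: centre of its underside
- micrometer: bystander: micrometer, 48x130x12 mm, lying right of the dock; origin: centre of its underside
- hex_key: bystander: hex key, 28x72x7 mm, lying right of the dock's mouth; origin: centre of its underside
- screwdriver1: bystander: screwdriver, 192 mm long, 24 mm thick, lying on the bench behind the dock; origin: centre of its underside
There are look-alikes about, which are no part of the job. What is shaped like the block_a but green is not meant.

How it is judged (in metres and radians):
On the way, in this order (a step that is already met when the one before it is completed fails the run):
1. the flap is held open with the block still in front of the ear (value of joint cover above 0.25 rad and x of block_a in the frame of dock below -0.02 m), for 0.2 s.
2. the block is pushed in under the open flap (value of joint cover above 0.2 rad and x of block_a in the frame of dock above 0.03 m), for 0.1 s.
At the end, for the whole second after the job is handed in: The block lies flat on the mat in the dock's pocket, its centre more than 30 mm (at most 50) behind the ear's plane and within 10 mm of the lane's centre line, at rest, and the flap is shut (under 0.05 rad) with its ear down behind the block (x of block_a in the frame of dock between 0.03 and 0.05 m and y of block_a in the frame of dock between -0.01 and 0.01 m and value of joint cover below 0.05 rad and height (world z) of block_a below 0.009 m and angle between block_a's own z axis and vertical below 0.1 rad and linear speed of block_a below 0.02 m/s); the robot touches nothing.
It fails at once if the block is lifted or tipped (height (world z) of block_a above 0.013 m or angle between block_a's own z axis and vertical above 0.2 rad).
It fails at once if the block is pinched or shoved hard (over 25 N from the fingers) (contact force between the fingers and block_a above 25 N).
It fails at once if a bystander is moved more than 20 mm (distance of any of ring3, block_c, ring1, micrometer, hex_key, screwdriver1 from where it was at the start of the episode above 0.02 m).
It also fails if it takes over 51 s, if anything falls off the work surface, if the arm or the gripper's body presses on something with over 40 N, if the wrist force passes 120 N, or if a joint passes its speed limit or range.

### The arm

A 6-joint arm with a two-finger parallel gripper is mounted at the origin on a cart in front of the work surface, level with it; the furniture and walls round the work are solid. World frame = base frame: x ahead of the robot, y to its left, z up, the work surface at z = 0. Lengths are in m, angles in degrees, forces in N, time in s.
With the tool pointing down it reaches from about 0.25 to 0.725 m from the base axis. Payload 9.7 kg.
Tool frame: the origin (TCP) lies midway between the tips of the shut fingers; the grasp point (between the pads) lies bot.hold_point_z behind it (bot.hold_point_z is the distance from the TCP to the grasp point, in m); z points along the fingers, y is the line along which they close (so a half turn about z gives the same grasp; the last joint's range is limited). The gripper opens to 85 mm and grips with 20 to 120 N. Pads are 22 mm wide; open, the fingers measure 114 mm over their backs; the gripper's body (76 mm by 85 mm) begins 54 mm behind the grasp point. The pads swing forward as they close: fully open they stand 13 mm farther back than shut.
Start: joints at [68.468, 4.979, 10.078, 95.1, 0, 90], TCP at [0.202, 0.512, 0.231] pointing down, gripper open.
Joint ranges: [-179.16, 179.16], [-48.56, 103.87], [-65.8, 70.77], [-126.05, 130.52], [-82.76, 87.17], [-180, 180]. Speed limits (degrees/s): [127.2, 127.2, 147.25, 180, 180, 180].

### API

Orientations are given as [roll, pitch, yaw] about the fixed x, y, z axes, in that order (R = Rz(yaw) Ry(pitch) Rx(roll)).
In Python, from workcell import bot, camera, camera_model, ticket gives the robot as it stands.
- The arm moves only by the tool send_rows, never from a script. Its argument "targets" is text: rows parted by semicolons, each of 5 numbers parted by spaces: the shift along the tool's x, y, z in mm, then the turn about the tool's z in degrees, then the closure in counts, from 0 (fully open) to 255 (shut). A call has 1 to 20 rows; each row is the pose to reach, as a shift and turn from the pose commanded when the call began, along the tool's axes at that moment; what a row does not reach only later rows make up. A row lasts 1/8 s, in which the tool goes at most 62.5 mm and 10.7 degrees, less where a joint would pass 70% of its speed; a pose out of reach is approached as far as the arm can. A call with a gripper value outside its range is refused whole. The fingers move at their own pace and stop on an object; "newtons" is the grip in N (left out, the last holds). Time passes only in rows, so rows that repeat a pose let the fingers close. It gives the time, the measured TCP pose, the force, the opening and the grip force at its end, in the units of the state.
- bot.get_obs(): the state, without advancing time (a new reading comes with each control period).
- camera(name): name is "side" or "top"; returns the picture (480x640x3 uint8, blue, green, red); there is no depth.
- camera_model(name): a dict with "K" (3x3 intrinsics, pixels), "dist_coeffs" ([k1, k2, p1, p2, k3] as OpenCV has them; the pictures are not rectified), "pose" (4x4, takes a point from camera to world coordinates). Camera axes: x right, y down, z forward; pixel columns grow to the right and rows downward; lengths in m; the calibration is good to about 2 mm. A picture is of the moment at which its call begins. camera_model takes no time and is no camera call.
- ticket.job_done(): hands the job in; it is judged then, once.
The state is a dict: "time": time; "q": joint angles; "qd": joint speeds; "joint_efforts": joint torques, N m; "ee_pos": TCP position; "tcp_rot": TCP orientation; "wrist_force": force on the tool from outside, world axes, zero at the start; "torque": the same for the moment, N m; "opening": finger opening in m; "grasp_force": force on a finger pad.
Only numpy, scipy, OpenCV 4.12 (cv2) and the standard library are available. Lean on these libraries where they do the work, as an engineer would, in place of code of your own. Each camera call takes 0.05 s, during which the arm holds its last target. There are 200 camera calls.

## Working session

There is one attempt and no reset: what is moved stays moved. The work goes in short steps, Python scripts to look and compute and a tool call to move; the robot and the scene stay as the last step left them, time stands still between calls to the robot, and variables do not carry over. Pictures are saved under pics/ and viewed, at most 10 in all, crops included, and the job is handed in when it is done.

Besides the shell and the picture viewer there is one more tool, called after ">>>" by a JSON object that holds its "fn" and its "kwargs". send_rows: Moves the arm, as the interface text tells. Its arguments: {"type":"object","properties":{"targets":{"type":"string"},"newtons":{"type":"number"}},"required":["targets"]}

```bash
mkdir -p pics
python3 - <<'E'
from workcell import bot,camera,camera_model
import cv2,numpy as np
for n in("top","side"):
    cv2.imwrite(f"pics/{n}0.png",camera(n)); m=camera_model(n); print(n,np.round(m["K"],1).tolist(),np.round(m["pose"],3).tolist(),m["dist_coeffs"])
print(bot.get_obs(),bot.hold_point_z)
E
```

```text
top [[532.4, 0.0, 322.6], [0.0, 532.4, 235.1], [0.0, 0.0, 1.0]] [[0.013, -0.981, 0.194, 0.361], [-1.0, -0.013, 0.004, 0.064], [-0.001, -0.194, -0.981, 1.327], [0.0, 0.0, 0.0, 1.0]] [0.00022552 0.         0.         0.         0.        ]
side [[587.6, 0.0, 318.1], [0.0, 587.6, 234.6], [0.0, 0.0, 1.0]] [[0.806, 0.482, -0.343, 1.15], [0.591, -0.642, 0.487, -0.659], [0.015, -0.596, -0.803, 1.309], [0.0, 0.0, 0.0, 1.0]] [-0.13137855  0.          0.          0.          0.        ]
{'time': 0.1, 'q': array([ 6.84689256e+01,  5.00779735e+00,  1.00411984e+01,  9.50981232e+01,
       -6.93879582e-04,  8.99975848e+01]), 'qd': array([-0.09503847, -0.05611853,  0.09009821,  0.00454446,  0.01576762,
       -0.05973849]), 'joint_efforts': array([ 4.10827442e-04, -5.21560836e+01,  4.65652907e+01,  1.61166047e-02,
        4.31738306e-05,  9.65056216e-06]), 'ee_pos': array([0.20178968, 0.51144989, 0.23067515]), 'tcp_rot': array([-1.79935278e+02,  6.91150902e-04,  1.58471342e+02]), 'wrist_force': array([0.33385061, 0.30362021, 0.10251843]), 'torque': array([-0.00792916, -0.00665175,  0.04555565]), 'grasp_force': 0.0, 'opening': 0.08571113318828646} 0.0187
```

View pics/top0.png

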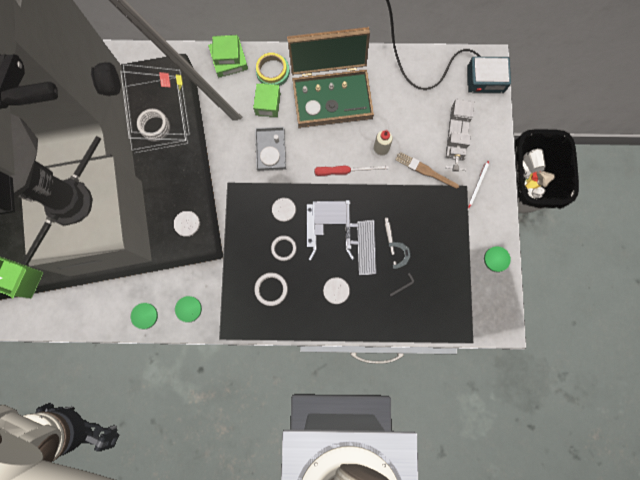

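View pics/side0.png

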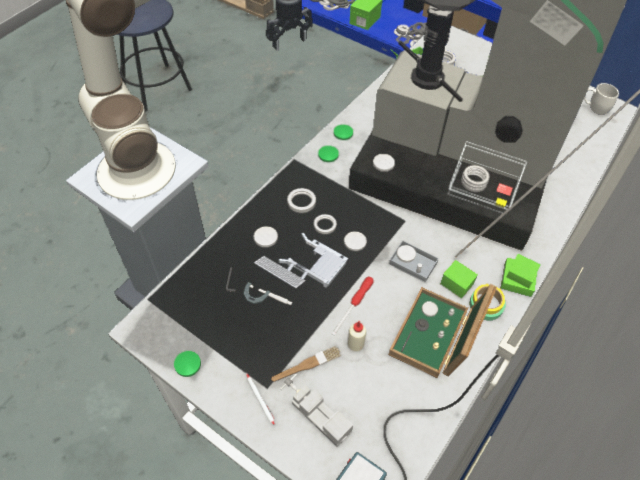

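Top view: block_a is at about (336,291), the dock plate at (330,212), the mouth at about (330,252) and the pedal at (367,247). The rings and block_c are to the left, the micrometer and hex key to the right. I'll zoom in to fit the dock pose.

```bash
cat > h.py <<'E'
import cv2,numpy as np
from workcell import bot,camera,camera_model
def ray(n,uv,z):
    m=camera_model(n);P=np.array(m["pose"])
    p=cv2.undistortPoints(np.array(uv,float).reshape(-1,1,2),np.array(m["K"]),np.array(m["dist_coeffs"])).reshape(-1,2)
    d=np.c_[p,np.ones(len(p))]@P[:3,:3].T
    return P[:3,3]+d*((z-P[2,3])/d[:,2])[:,None]
def proj(n,X):
    m=camera_model(n);T=np.linalg.inv(np.array(m["pose"]))
    return cv2.projectPoints(np.array(X,float).reshape(-1,1,3),cv2.Rodrigues(T[:3,:3])[0],T[:3,3],np.array(m["K"]),np.array(m["dist_coeffs"]))[0].reshape(-1,2)
def crop(n,x0,y0,w,h,s,f,im=None):
    im=camera(n) if im is None else im
    cv2.imwrite(f,cv2.resize(im[y0:y0+h,x0:x0+w],None,fx=s,fy=s,interpolation=cv2.INTER_CUBIC))
E
python3 - <<'E'
from h import *
t=cv2.imread("pics/top0.png");s=cv2.imread("pics/side0.png")
crop("top",295,190,125,115,5,"pics/t1.png",t)
crop("side",220,210,140,105,5,"pics/s1.png",s)
for n,im,b in(("top",t,(225,185,470,340)),("side",s,(225,185,420,310))):
    g=cv2.inRange(cv2.cvtColor(im,cv2.COLOR_BGR2GRAY),110,255)
    m=np.zeros_like(g);m[b[1]:b[3],b[0]:b[2]]=g[b[1]:b[3],b[0]:b[2]]
    for c in cv2.findContours(m,cv2.RETR_EXTERNAL,cv2.CHAIN_APPROX_NONE)[0]:
        if cv2.contourArea(c)>150:
            (e,a,_)=cv2.fitEllipse(c); print(n,np.round(e,1),np.round(a,1),np.round(ray(n,e,.017)[0],4))
E
```

```text
top [336.  290.3] [26.  26.1] [0.4827 0.0342 0.017 ]
top [270.6 288.8] [32.2 32.6] [0.4841 0.1952 0.017 ]
top [283.2 247.8] [24.3 24.7] [0.5869 0.167  0.017 ]
top [396.9 243. ] [17.1 54.6] [ 0.6028 -0.1171  0.017 ]
top [339.9 236.7] [60.8 81.3] [0.617  0.0256 0.017 ]
top [283.4 209.1] [22.9 23.5] [0.6863 0.1691 0.017 ]
side [264.6 297.3] [14.9 50.6] [ 0.6072 -0.1161  0.017 ]
side [303.3 261.3] [45.7 79.4] [0.6196 0.0307 0.017 ]
side [354.9 240.4] [18.9 22.4] [0.6906 0.1694 0.017 ]
side [265.3 236.1] [20.2 23.8] [0.4863 0.0345 0.017 ]
side [324.8 223.4] [19.3 22.3] [0.5906 0.1677 0.017 ]
side [374.1 255.6] [ 93.6 121.3] [0.76   0.1587 0.017 ]
side [301.1 199.7] [24.  28.2] [0.4863 0.1964 0.017 ]
side [238.6 197.9] [28.9 51. ] [0.3384 0.0939 0.017 ]
```

View pics/t1.png

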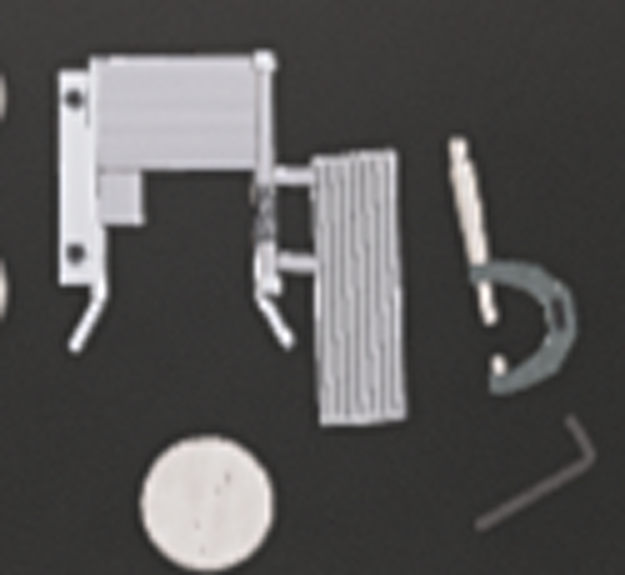

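View pics/s1.png

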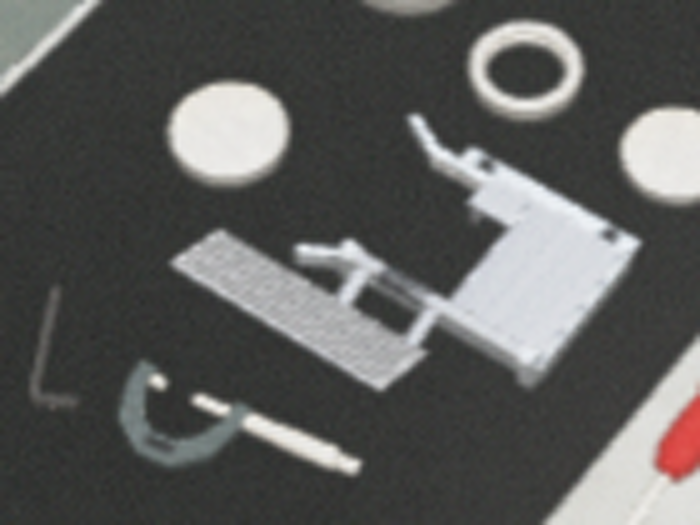

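The zoom shows the wing tips, ear, plate edges and pedal corners clearly in both views. I'll fit the dock pose (x, y, yaw) to these landmarks.

```bash
cat > fit.py <<'E'
from h import *
from scipy.optimize import least_squares
D=[(-64,53,13),(-64,-53,13),(-2,18,22),(24,-38,22),(-105,-67,13),(-105,-107,31),(30,-107,31),(30,-67,13)]
T=[(75,346),(290,345),(143,223),(253,168),(320,424),(405,418),(395,152),(313,160)]
D2=[(-64,53,13),(-64,-53,13)]+D[4:]
S=[(413,119),(300,250),(222,230),(172,263),(382,390),(427,350)]
W=[];L=[]
for n,d,p,o in(("top",D,T,(295,190)),("side",D2,S,(220,210))):
    for a,b in zip(d,p):
        W.append(ray(n,np.array(b)/5-.4+o,a[2]/1e3+.005)[0][:2]);L.append(np.array(a[:2])/1e3)
W=np.array(W);L=np.array(L)
def f(p):
    c,s=np.cos(p[2]),np.sin(p[2]);return (L@np.array([[c,s],[-s,c]])+p[:2]-W).ravel()
r=least_squares(f,[.6,.03,0],loss="soft_l1",f_scale=.002)
print(r.x,np.degrees(r.x[2]));print(np.round(f(r.x).reshape(-1,2)*1e3,1).tolist())
E
python3 fit.py
```

```text
[0.62560783 0.05020159 0.03214187] 1.8415934959910032
[[0.1, 0.6], [1.6, 1.5], [2.2, 0.6], [1.2, 0.1], [0.3, 1.1], [0.3, 1.4], [2.4, 1.5], [1.7, 1.9], [-2.0, -0.6], [-3.0, -1.6], [-2.3, -2.1], [-2.1, -1.3], [-1.8, -1.3], [-0.1, -3.1]]
```

>>> {"fn": "send_rows", "kwargs": {"targets": "-392 -366 100 -23.4 150;-392 -366 100 -23.4 150;-392 -366 100 -23.4 150;-392 -366 100 -23.4 150;-392 -366 100 -23.4 150;-392 -366 100 -23.4 150;-392 -366 100 -23.4 150;-392 -366 100 -23.4 150;-392 -366 100 -23.4 150;-392 -366 100 -23.4 150;-392 -366 100 -23.4 150;-392 -366 100 -23.4 150;-392 -366 100 -23.4 150;-392 -366 100 -23.4 150", "newtons": 20}}

```text
time: 1.85
ee_pos: [0.4321, 0.0279, 0.1315]
tcp_rot: [180.0, 0.0, -178.1]
wrist_force: [-0.0, -0.1, -0.9]
opening: 0.0351
grasp_force: 0.0
```

>>> {"fn": "send_rows", "kwargs": {"targets": "0 0 50 0 150;0 0 90 0 150;0 0 110 0 150;0 0 120 0 150;0 0 124.5 0 150;0 0 124.5 0 150;0 0 124.5 0 150"}}

```text
time: 2.72
ee_pos: [0.4327, 0.0273, 0.0076]
tcp_rot: [180.0, 0.1, -178.1]
wrist_force: [-0.3, -0.1, -0.5]
opening: 0.0351
grasp_force: 0.0
```

Run:
```python
from h import *
a=camera("side");crop("side",200,150,160,120,5,"pics/s2.png",a)
o=bot.get_obs();print(o["ee_pos"],o["wrist_force"])
```

```text
[0.43267083 0.02730818 0.00751837] [ 0.49672354  0.34354937 -0.16528427]
```

View pics/s2.png

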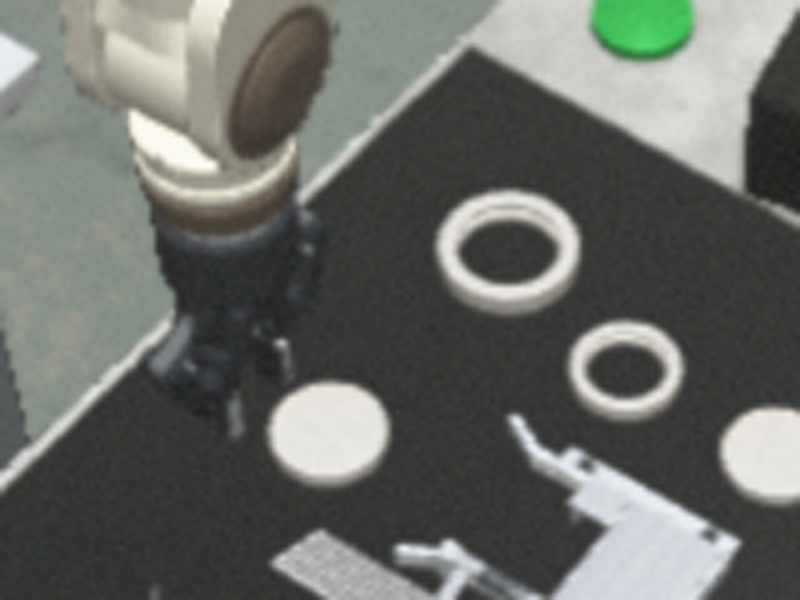

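Both fingertips are behind the block with clear space around them. Next I push diagonally towards the mouth, cradling the block between the tips.

>>> {"fn": "send_rows", "kwargs": {"targets": "-5 1 0 0 150;-10 1.5 0 0 150;-16 2.5 0 0 150;-22 3.5 0 0 150;-28 4.5 0 0 150;-34 5.5 0 0 150;-40 6.5 0 0 150;-46 7.5 0 0 150;-52 8.5 0 0 150;-58 9.5 0 0 150;-64 10 0 0 150;-70 11 0 0 150;-76 12 0 0 150;-82 13 0 0 150;-88 14 0 0 150;-94 15 0 0 150;-99 16 0 0 150;-104 16.5 0 0 150;-108 17 0 0 150;-108 17 0 0 150"}}

```text
time: 5.28
ee_pos: [0.5399, 0.0479, 0.0068]
tcp_rot: [180.0, 0.0, -178.1]
wrist_force: [-0.1, -0.4, 0.4]
opening: 0.035
grasp_force: 0.0
```

Run:
```python
from h import *
t=camera("top");s=camera("side")
c=np.hstack([t[190:310,280:420],s[170:290,220:360]])
cv2.imwrite("pics/c3.png",cv2.resize(c,None,fx=2.85,fy=4,interpolation=cv2.INTER_CUBIC))
```

```text
(no output)
```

View pics/c3.png

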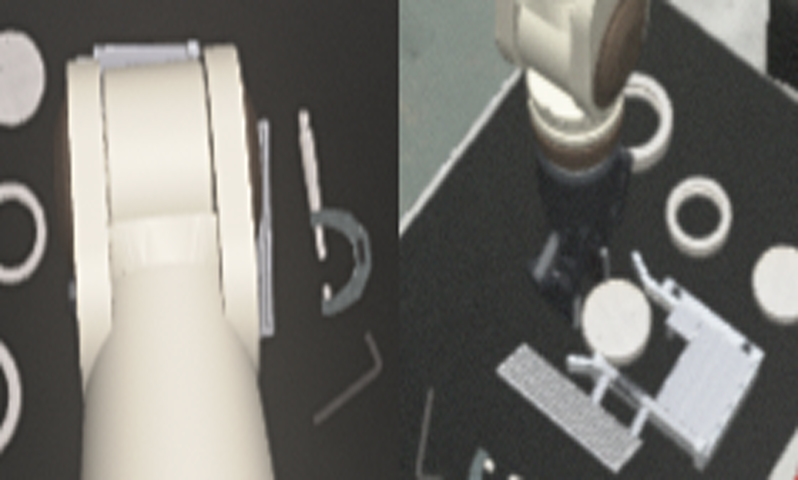

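The side view shows the block sitting in the mouth between the wings, at about side pixel (296,250). The top view is blocked by the arm. Next I measure the block from the side.

```bash
cat > blk.py <<'E'
from h import *
def dock(p):
    a=np.array([.6256,.0502]);th=.03214
    return (np.array(p)[:2]-a)@np.array([[np.cos(th),-np.sin(th)],[np.sin(th),np.cos(th)]])*1e3
if __name__=="__main__":
    w=ray("side",[(296.4,250.2)],.017)[0]-[.0018,0.0001,0]
    print(w,dock(w),"tcp",dock(bot.get_obs()["ee_pos"]))
E
python3 blk.py
```

```text
[0.58115983 0.04812411 0.017     ] [-44.48392594  -0.64676113] tcp [-85.87808777   0.35255309]
```

>>> {"fn": "send_rows", "kwargs": {"targets": "-5 0 0 0 150;-10 0 0 0 150;-10 0 0 0 150;-4 0 0 0 150;0 0 0 0 150;2 0 -15 0 150;2 0 -40 0 150;2 0 -60 0 150;0 -15 -60 0 45;-2 -35 -60 0 45;-4 -49 -60 0 45;-4 -49 -60 0 45;-4 -49 -50 0 45;-4 -49 -40 0 45;-4 -49 -40 0 45"}}

```text
time: 7.25
ee_pos: [0.5443, -0.0006, 0.0453]
tcp_rot: [180.0, -0.1, -178.1]
wrist_force: [0.1, 0.2, -0.0]
opening: 0.0703
grasp_force: 0.0
```

Run:
```python
from blk import *
crop("side",220,150,150,120,5,"pics/s4.png");print(dock(bot.get_obs()["ee_pos"]),bot.get_obs()["wrist_force"])
```

```text
[-82.52811735 -48.23148129] [0.02913864 0.32090118 0.60107882]
```

View pics/s4.png

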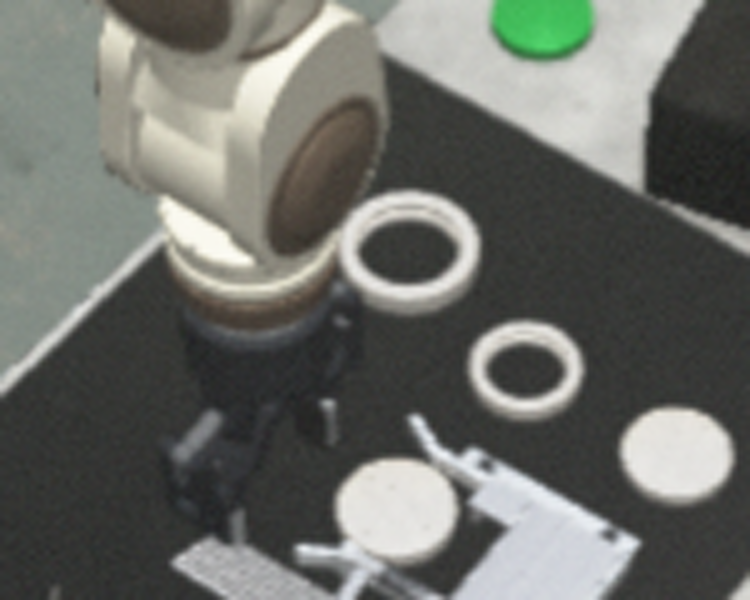

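The right fingertip is over the near end of the pedal and the left one is just behind the block, which is at about side pixel (299,252). I press down in stages and watch the force.

>>> {"fn": "send_rows", "kwargs": {"targets": "0 0 8 0 45;0 0 16 0 45;0 0 24 0 45;0 0 30 0 45;0 0 35 0 45;0 0 35 0 45"}}

```text
time: 8.05
ee_pos: [0.5451, -0.0009, 0.0116]
tcp_rot: [180.0, -0.0, -178.1]
wrist_force: [-1.4, 1.5, 2.0]
opening: 0.0704
grasp_force: 1.1
```

>>> {"fn": "send_rows", "kwargs": {"targets": "0 0 3 0 45;0 0 6 0 45;0 0 6 0 45"}}

```text
time: 8.43
ee_pos: [0.5454, -0.0009, 0.0058]
tcp_rot: [180.0, 0.0, -178.1]
wrist_force: [0.7, 3.2, 2.9]
opening: 0.0702
grasp_force: 1.6
```

>>> {"fn": "send_rows", "kwargs": {"targets": "0 0 2 0 45;0 0 4 0 45;0 0 4 0 45;0 0 4 0 45"}}

```text
time: 8.93
ee_pos: [0.5453, -0.0011, 0.0019]
tcp_rot: [-180.0, 0.0, -178.1]
wrist_force: [1.1, 1.5, 4.4]
opening: 0.0706
grasp_force: 1.6
```

Run:
```python
from blk import *
crop("side",220,180,150,120,5,"pics/s5.png");o=bot.get_obs();print(dock(o["ee_pos"]),o["ee_pos"],o["wrist_force"])
```

```text
[-81.93062664 -48.72985704] [ 0.54527759 -0.00113749  0.00188182] [1.02820409 2.41237263 3.69273694]
```

View pics/s5.png

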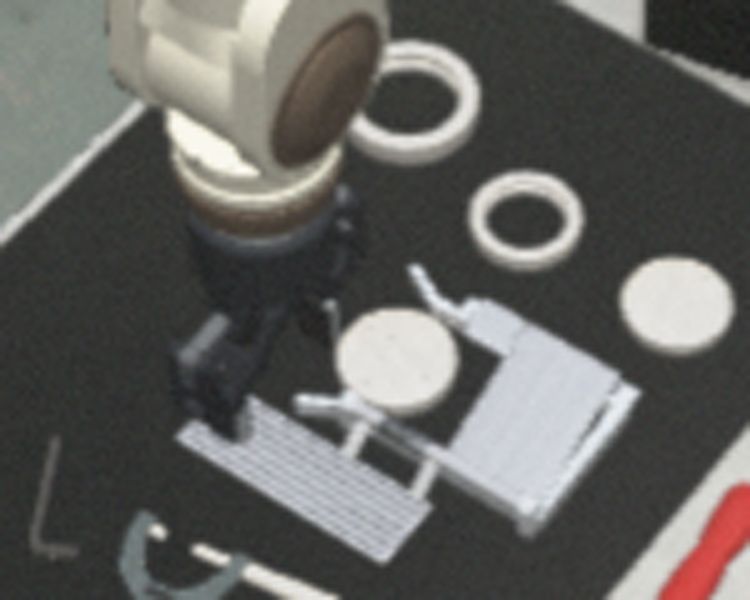

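The flap is lifted, the pedal is nearly flat, and the left fingertip is still behind the block. I press 2 mm more to reach the stop.

>>> {"fn": "send_rows", "kwargs": {"targets": "0 0 1 0 45;0 0 2 0 45;0 0 2 0 45"}}

```text
time: 9.35
ee_pos: [0.5454, -0.001, 0.0008]
tcp_rot: [-180.0, 0.0, -178.1]
wrist_force: [-2.9, 3.6, 11.3]
opening: 0.0703
grasp_force: 5.7
```

>>> {"fn": "send_rows", "kwargs": {"targets": "-3 0 0 0 45;-7 0 0 0 45;-12 0 0 0 45;-17 0 0 0 45;-22 0 0 0 45;-27 0 0 0 45;-32 0 0 0 45;-36 0 0 0 45;-40 0 0 0 45;-40 0 0 0 45"}}

```text
time: 10.6
ee_pos: [0.5842, -0.0006, 0.0006]
tcp_rot: [-179.9, -0.1, -178.2]
wrist_force: [-8.4, -1.0, 14.3]
opening: 0.0703
grasp_force: 7.9
```

>>> {"fn": "send_rows", "kwargs": {"targets": "-4 0 0 0 45;-9 0 0 0 45;-14 0 0 0 45;-19 0 0 0 45;-24 0 0 0 45;-28 0 0 0 45;-32 0 0 0 45;-35 0 0 0 45;-37 0 0 0 45;-37 0 0 0 45"}}

```text
time: 11.85
ee_pos: [0.6209, 0.0005, 0.0006]
tcp_rot: [-179.9, -0.1, -178.2]
wrist_force: [-8.9, -1.8, 14.3]
opening: 0.0702
grasp_force: 8.0
```

Run:
```python
from blk import *
crop("side",240,190,125,110,5,"pics/s6.png");o=bot.get_obs();print(dock(o["ee_pos"]),o["ee_pos"],o["wrist_force"])
```

```text
[ -6.26123515 -49.52909938] [6.20933590e-01 4.95278237e-04 6.20474525e-04] [-9.05105746 -2.41916811 14.73341175]
```

View pics/s6.png

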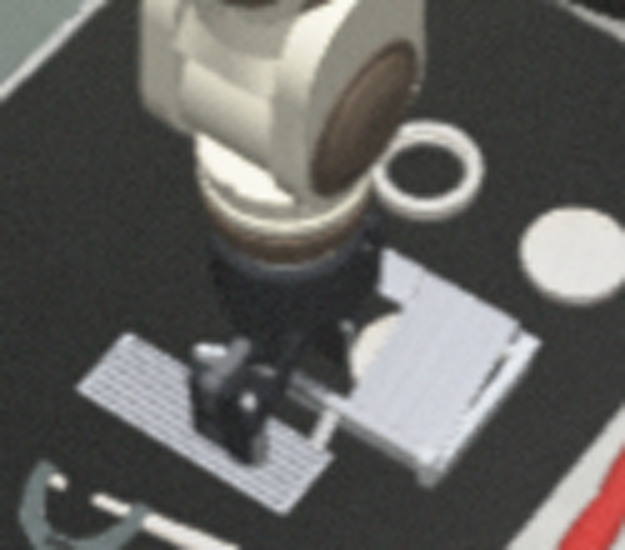

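The block is under the flap, and its near edge is visible at about crop pixel (370,350). By the TCP it is at about 36 mm, so I push 3 mm more for margin.

>>> {"fn": "send_rows", "kwargs": {"targets": "-1 0 0 0 45;-2 0 0 0 45;-3 0 0 0 45;-4 0 0 0 45;-4 0 0 0 45"}}

```text
time: 12.52
ee_pos: [0.6247, 0.0006, 0.0006]
tcp_rot: [-179.9, -0.1, -178.2]
wrist_force: [-10.3, -1.2, 15.1]
opening: 0.0701
grasp_force: 8.3
```

Now back off along the pedal, then lift slowly so the flap closes behind the block.

>>> {"fn": "send_rows", "kwargs": {"targets": "5 0 0 0 45;12 0 0 0 45;20 0 0 0 45;30 0 0 0 45;40 0 0 0 45;50 0 0 0 45;55 0 0 0 45;55 0 -4 0 45;55 0 -8 0 45;55 0 -12 0 45;55 0 -16 0 45;55 0 -20 0 45;55 0 -25 0 45;55 0 -35 0 45;55 0 -50 0 45;55 0 -80 0 45;55 0 -120 0 45;75 0 -150 0 45;100 0 -160 0 45"}}

```text
time: 14.9
ee_pos: [0.5266, -0.0017, 0.1629]
tcp_rot: [-180.0, 0.2, -178.1]
wrist_force: [-0.9, 0.0, 0.5]
opening: 0.0703
grasp_force: 0.0
```

>>> {"fn": "send_rows", "kwargs": {"targets": "-10 60 0 0 45;-20 120 0 0 45;-30 180 0 0 45;-30 220 0 0 45;-30 220 0 0 45;-30 220 0 0 45;-30 220 0 0 45"}}

```text
time: 15.78
ee_pos: [0.5492, 0.2182, 0.1603]
tcp_rot: [180.0, 0.0, -178.2]
wrist_force: [0.7, 0.0, 0.6]
opening: 0.0703
grasp_force: 0.0
```

Run:
```python
from h import *
t=camera("top");s=camera("side")
c=np.hstack([t[190:300,290:410],s[200:310,245:365]])
cv2.imwrite("pics/c7.png",cv2.resize(c,None,fx=3.33,fy=3.33,interpolation=cv2.INTER_CUBIC));print(bot.get_obs()["ee_pos"],bot.get_obs()["wrist_force"])
```

```text
[0.5491671  0.21821216 0.16013589] [-0.00321632 -0.18755091 -0.28253985]
```

View pics/c7.png

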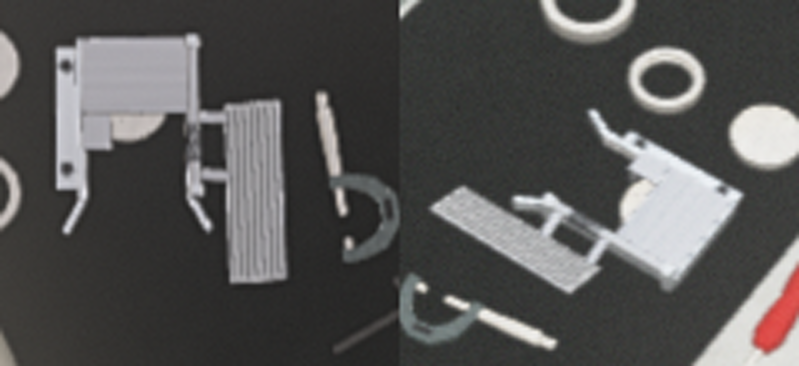

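The flap is shut with the ear down. The block's near edge shows at about top pixel (330,232), just behind the ear, so I check its position by ray.

Run:
```python
from blk import *
t=camera("top")[225:236,322:340,1];print(t)
g=cv2.imread("pics/c7.png")
for v in(231.5,232,232.5): print(v,dock(ray("top",[(330,v)],.017)[0]+[.0018,0,0])[0]+32)
```

```text
[[169 173 186 188 178 188 186 186 183 184 185 186 187 184 185 188 177 105]
 [168 161 185 189 176 184 188 184 184 184 186 187 190 186 187 187 146  74]
 [165 143 181 189 185 186 187 185 183 185 187 187 189 189 189 161  95  51]
 [167 143 182 189 188 188 187 185 184 187 189 191 191 190 165 100  54  42]
 [167 146 183 190 188 188 187 186 186 189 192 194 173 153 100  53  43  46]
 [167 146 181 192 192 190 189 188 189 190 174 169 122  74  48  44  48  48]
 [169 129 145 162 166 169 169 168 162 154 118 104  67  45  43  47  48  49]
 [172 107  72  83  91 102 105 102  88  68  57  49  46  47  46  49  48  49]
 [184 123  59  44  50  52  52  51  47  43  46  46  48  47  50  50  48  49]
 [160 114  59  47  49  46  47  47  48  48  49  49  48  48  48  48  47  47]
 [ 70  58  50  48  49  49  49  48  48  50  50  49  47  49  49  48  46  47]]
231.5 38.14634417102899
232 36.86487008539952
232.5 35.58387275753172
```

```bash
python3 -c "
from workcell import ticket;print(ticket.job_done())"
```

```text
the job is handed in; nothing more can be done
None
```

The job is handed in at about 16 s of the 51 s limit: the block is in the pocket about 38 mm behind the ear, the flap is shut behind it, and the robot is clear; the hand-in returned no verdict.

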